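# Power up a spectrophotometer from its two switch boxes

## Robot

A 6-joint arm with a two-finger parallel gripper is mounted at the origin on the work surface. World frame = base frame: x ahead of the robot, y to its left, z up, the work surface at z = 0. Lengths are in m, angles in rad, forces in N, time in s.
With the tool pointing down it reaches from about 0.275 to 0.75 m from the base axis. Payload 10.2 kg.
Tool frame: the origin (TCP) lies midway between the tips of the shut fingers; the grasp point (between the pads) lies 19 mm behind it; z points along the fingers, y is the line along which they close (so a half turn about z gives the same grasp; the last joint's range is limited). The gripper opens to 88 mm and grips with 3 to 60 N. Pads are 18 mm wide; open, the fingers measure 123 mm over their backs; the gripper's body (75 mm by 187 mm) begins 45 mm behind the grasp point.
Start: joints at [-1.421, 0.313, 1.498, -0, 1.331, -0.223], TCP at [0.191, -0.489, 0.239] pointing down, gripper open.
Joint ranges: [-2.94, 2.94], [-0.97, 2.17], [0.19, 2.56], [-1.23, 4.37], [0.02, 3.11], [-2.88, 2.88]. Speed limits (rad/s): [2.39, 2.39, 3.01, 3.14, 3.14, 3.14].

## Interface

Orientations are given as a 3x3 rotation matrix whose columns are the frame's x, y, z axes.
In Python, from station import state, capture, hand_in, search_frame, mark_of gives the robot as it stands.
- The arm moves only by the tool servo_tool, never from a script. Its argument "deltas" is a list of rows, each a list of 3 entries, a list of its own where there are three numbers: the shift along the tool's x, y, z as a fraction of full scale, then the turn, a rotation vector about the tool's x, y, z as a fraction of full scale, then the opening, from 0 (shut) to 1 (fully open). A call has 1 to 8 rows; each row shifts and turns the commanded pose from where the row before left it, along the tool's axes as they then stand; what a row does not reach is not made up. Full scale, the value 1, is 0.1 m for a shift and 2 rad for a turn. A row lasts 1/8 s, in which the tool goes at most 62.5 mm and 10.7 degrees, less where a joint would pass 70% of its speed; a pose out of reach is approached as far as the arm can. A call with a number of a shift or a turn outside -1 to 1 is refused whole. A call with a gripper value outside its range is refused whole. The fingers move at their own pace and stop on an object; the grip force is fixed at half the most. Time passes only in rows, so rows that do not move let the fingers close. It gives the time, the measured TCP pose, the force, the opening and the grip force at its end, in the units of the state.
- state(): the state, without advancing time (a new reading comes with each control period).
- capture(name): name is "side" or "top" or "wrist"; returns a dict with "pixels" (420x560x3 uint8, red, green, blue), "fx", "fy", "cx", "cy" (pixels), "dist_coeffs" ([k1, k2, p1, p2, k3] as OpenCV has them; the pictures are not rectified), "position" and "rotation" of the camera in the world. Camera axes: x right, y down, z forward; pixel columns grow to the right and rows downward; lengths in m; the calibration is good to about 2 mm. A picture is of the moment at which its call begins. There is no depth.
- hand_in(): hands the job in; it is judged then, once.
Trained networks look in the newest picture that a camera, given by its name, has taken for a name from the list of things; names that differ only in an ending like _2 or _b are one class to them, and where a whole thing is asked for, a point or a joint stands for the part that bears it (a point fixed in the world has none). Each returns a list of dicts, best first, with "p" (0 to 1); they miss things now and then, are a little off and sometimes report something else, mostly with a low value. They report only what shows in the picture. A call takes as long as a camera call. They do not tell look-alikes from the thing itself.
- search_frame(camera, thing): "at" ([x, y, z] in m, in the coordinates of the camera as it stood for that picture, good to about 4 mm: the middle of the surface that is visible of it).
- mark_of(camera, thing): "at" ([x, y, z] in m, in the coordinates of the camera as it stood for that picture, good to about 4 mm: a listed point, or the origin of a listed thing).
The state is a dict: "time_s": time; "joint_pos": joint angles; "qd": joint speeds; "joint_torque": joint torques, N m; "eef_pos": TCP position; "tcp_rot": TCP orientation; "ft_force": force on the tool from outside, world axes, zero at the start; "wrist_torque": the same for the moment, N m; "gripper_width": finger opening in m; "gripper_force": force on a finger pad.
Only numpy, scipy, OpenCV 4.12 (cv2) and the standard library are available. Lean on these libraries where they do the work, as an engineer would, in place of code of your own. Each camera call takes 0.05 s, during which the arm holds its last target. There are 200 camera calls.

## Task

Switch on the spectrophotometer in its proper order, with light fingertip presses: press down the small round key, then the long bar key on the other box, then the large round key, so that each stays down. Leave the square key up, and do not lift, shove or tip the switch boxes or the vial, jar and beaker that stand near them.

Things in the scene. Friction and masses are not known exactly. Their poses are not given: they have to be found in the camera images.
- lamp_box: Loose light-grey switch box on four rubber feet, about 0.75 kg, 100 mm (its x) by 160 mm (its y) by 40 mm high, with the two round keys on its flat top. Origin: centre of the underside; z up. Small round key centred at y = +42 mm, large round key at y = -42 mm, both at x = 0.
- detector_box: Second loose switch box, same case (100 x 160 x 40 mm, about 0.75 kg), with the bar key and the square key. Origin: centre of the underside; z up. Bar key centred at y = +42 mm, square key at y = -42 mm, both at x = 0. The two boxes may stand either way round, left or right.
- small_round_top (a point): Centre of the top face of the small round key (dark-grey rubber cap, diameter 22 mm, on the lamp box). Up, its top is 56 mm above the bench, 16 mm above the case; fully down, 7 mm above the case. The key slides 9 mm straight down to its stop against about 3 N of friction and stays where it is left. Its rubber cap gives about 1 mm per 3 N (at most 5 mm) and springs back.
- bar_key_top (a point): Centre of the top face of the long bar key (dark-grey rubber cap, 60 mm along the box's x, 20 mm along its y, on the detector box). Up, its top is 56 mm above the bench, 16 mm above the case. The key slides 9 mm straight down to its stop against about 3 N of friction and stays where it is left. Its rubber cap gives about 1 mm per 3 N (at most 5 mm) and springs back.
- large_round_top (a point): Centre of the top face of the large round key (dark-grey rubber cap, diameter 38 mm, on the lamp box). Up, its top is 56 mm above the bench, 16 mm above the case. The key slides 9 mm straight down to its stop against about 3 N of friction and stays where it is left. Its rubber cap gives about 1 mm per 3 N (at most 5 mm) and springs back.
- square_key_top (a point): Centre of the top face of the square key (dark-grey rubber cap, 30 x 30 mm, on the detector box), which must stay up. Same height and travel as the others.
- small_round (a joint): Travel of that key in m: 0 = up, 0.009 = fully down; on from 0.005.
- bar_key (a joint): Travel of that key in m: 0 = up, 0.009 = fully down; on from 0.005.
- large_round (a joint): Travel of that key in m: 0 = up, 0.009 = fully down; on from 0.005.
- square_key (a joint): Travel of that key in m: 0 = up, 0.009 = fully down; on from 0.005. Must stay up.
- vial: Loose glass vial with white cap, bystander, diameter 26 mm, 55 mm high, standing between the boxes. Origin: centre of the underside.
- jar: Loose amber jar with white lid, bystander, diameter 56 mm, 75 mm high, beyond the boxes. Origin: centre of the underside.
- beaker: Loose clear plastic beaker, bystander, rim diameter 60 mm, 75 mm high, beyond the boxes. Origin: centre of the underside.
Things that resemble listed ones, but are neither listed nor needed, are in the scene too. Leave any green or orange look-alike of the detector_box alone.

How it is judged:
By the outcome, as a careful person would: the job done as asked, in the order asked, and still so for the second after the job is handed in, with the robot touching nothing.
It also fails if it takes over 51 s, if anything falls off the work surface, if the arm or the gripper's body presses on something with over 40 N, if the wrist force passes 120 N, or if a joint passes its speed limit or range.

## Working session

There is one attempt and no reset: what is moved stays moved. The work goes in short steps, Python scripts to look and compute and a tool call to move; the robot and the scene stay as the last step left them, time stands still between calls to the robot, and variables do not carry over. Pictures are saved under pics/ and viewed, at most 10 in all, crops included, and the job is handed in when it is done.

Besides the shell and the picture viewer there is one more tool, called after ">>>" as name([rows], argument=value, ...), one row to a line, values as JSON. servo_tool: Moves the arm, as the interface text tells. Its arguments: {"type":"object","properties":{"deltas":{"type":"array","items":{"type":"array"}}},"required":["deltas"]}

```bash
ls; mkdir -p pics; cat > h.py <<'E'
import numpy as np, cv2
from station import *
def snap(n,f):
    c=capture(n); cv2.imwrite('pics/'+f,np.array(c['pixels'],dtype=np.uint8)[:,:,::-1]); return c
def w(c,p): return np.array(c['position'])+np.array(c['rotation'])@np.array(p)
def px(c,P):
    R=np.array(c['rotation']); r=cv2.Rodrigues(R.T)[0]; t=-R.T@np.array(c['position'])
    K=np.array([[c['fx'],0,c['cx']],[0,c['fy'],c['cy']],[0,0,1]])
    return cv2.projectPoints(np.array([P],float),r,t,K,np.array(c['dist_coeffs']))[0].ravel()
def ray(c,u,z):
    K=np.array([[c['fx'],0,c['cx']],[0,c['fy'],c['cy']],[0,0,1]])
    q=cv2.undistortPoints(np.array([[u]],float),K,np.array(c['dist_coeffs'])).ravel()
    d=np.array(c['rotation'])@[q[0],q[1],1]; p=np.array(c['position']); return p+d*(z-p[2])/d[2]
E
python3 - <<'E'
from h import *
for n in ('top','side'):
    c=snap(n,n+'0.png'); print(n,np.round(c['position'],3))
    for t in ('lamp_box','detector_box','small_round_top','bar_key_top','large_round_top','square_key_top','vial','jar','beaker'):
        for d in mark_of(n,t): 
            P=w(c,d['at']); print(t,round(d['p'],2),np.round(P,3),np.round(px(c,P)))
s=state(); print(s['time_s'],s['eef_pos'],np.round(s['tcp_rot'],3),s['ft_force'])
E
```

```text
pics
top [ 0.391 -0.055  1.05 ]
lamp_box 0.91 [0.574 0.197 0.002] [180. 188.]
detector_box 0.82 [ 0.33  -0.198 -0.004] [326. 285.]
detector_box 0.81 [ 0.532 -0.183 -0.001] [321. 208.]
detector_box 0.81 [ 0.53  -0.4    0.001] [402. 211.]
small_round_top 0.4 [0.565 0.232 0.062] [160. 186.]
bar_key_top 0.62 [ 0.309 -0.235  0.058] [344. 295.]
bar_key_top 0.54 [ 0.498 -0.376  0.059] [400. 221.]
bar_key_top 0.46 [ 0.519 -0.143  0.057] [308. 209.]
large_round_top 0.66 [0.585 0.15  0.056] [194. 180.]
large_round_top 0.43 [ 0.739 -0.161  0.002] [314. 133.]
square_key_top 0.73 [ 0.52  -0.143  0.057] [308. 209.]
square_key_top 0.72 [ 0.354 -0.167  0.058] [317. 276.]
square_key_top 0.66 [ 0.565 -0.434  0.058] [423. 195.]
square_key_top 0.61 [ 0.537 -0.225  0.058] [340. 203.]
vial 0.42 [ 0.496  0.004 -0.001] [251. 219.]
jar 0.97 [ 0.754  0.229 -0.003] [173. 123.]
jar 0.42 [ 0.529 -0.184 -0.004] [321. 209.]
beaker 0.83 [ 0.737 -0.159  0.002] [313. 133.]
side [0.437 0.762 0.693]
lamp_box 0.79 [ 0.575  0.191 -0.002] [257. 324.]
lamp_box 0.26 [ 0.495  0.001 -0.   ] [313. 259.]
detector_box 0.93 [ 0.5
[... 257 characters left out ...]
 [ 0.519 -0.147  0.055] [311. 197.]
bar_key_top 0.56 [ 0.5   -0.372  0.056] [328. 149.]
large_round_top 0.92 [0.59  0.151 0.057] [253. 285.]
large_round_top 0.43 [ 0.572  0.195 -0.002] [258. 326.]
large_round_top 0.3 [ 0.497  0.002 -0.001] [312. 259.]
square_key_top 0.66 [ 0.354 -0.167  0.056] [384. 198.]
square_key_top 0.64 [ 0.544 -0.221  0.057] [305. 178.]
square_key_top 0.57 [ 0.561 -0.432  0.057] [308. 136.]
vial 0.6 [ 0.5    0.004 -0.003] [311. 260.]
jar 0.77 [0.755 0.227 0.001] [156. 326.]
beaker 0.8 [ 0.737 -0.159  0.002] [222. 203.]
1.0 [ 0.19117851 -0.48894355  0.23870947] [[ 0.931  0.364 -0.   ]
 [ 0.364 -0.931  0.   ]
 [-0.    -0.    -1.   ]] [ 0.04568643 -0.0677434  -0.4304842 ]
```

View pics/top0.png

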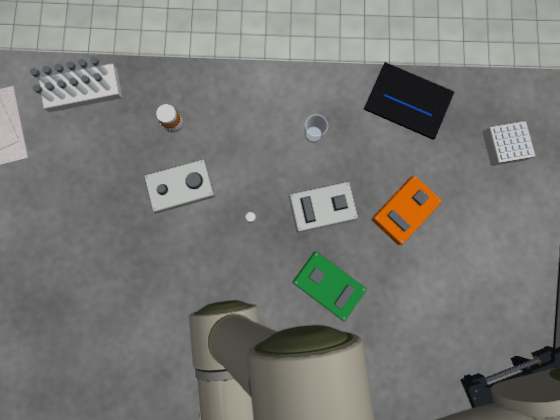

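View pics/side0.png

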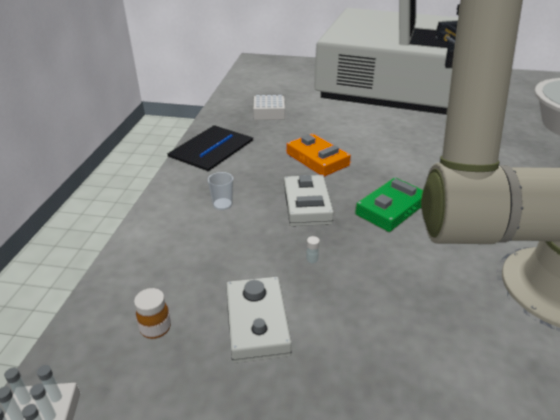

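The top image shows the lamp box at (180,186), with the small key at (162,189) and the large key at (194,180). Candidates for the detector box are light grey (323,206), orange (407,210) and green (330,285). I choose the light-grey one, with its bar at (308,209) and square key at (340,202). I'll check that in one crop while moving towards the small key with the fingers shut.

```bash
python3 - <<'E'
import cv2
a=cv2.imread('pics/top0.png')[150:330,130:450]; cv2.imwrite('pics/crop.png',cv2.resize(a,None,fx=2.4,fy=2.4,interpolation=2))
E
```

```text
(no output)
```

View pics/crop.png

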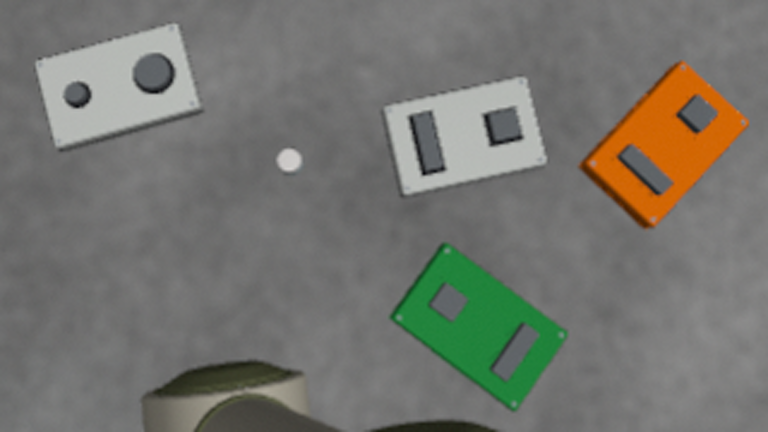

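>>> servo_tool([
  [[0.4,-0.35,0],[0,0,0],0],
  [[0.4,-0.35,0],[0,0,0],0],
  [[0.4,-0.35,0],[0,0,0],0],
  [[0.4,-0.35,0],[0,0,0],0],
  [[0.4,-0.35,0],[0,0,0],0],
  [[0.4,-0.35,0],[0,0,0],0],
  [[0.4,-0.35,0],[0,0,0],0],
  [[0.4,-0.35,0],[0,0,0],0],
])

```text
time_s: 2.0
eef_pos: [0.3878, -0.11, 0.239]
tcp_rot: [[0.931, 0.364, 0.001], [0.364, -0.931, -0.0], [0.0, 0.001, -1.0]]
ft_force: [1.1, -0.3, -0.1]
gripper_width: 0.0103
gripper_force: 0.0
```

The crop confirms the choice: lamp small key (77,95) and large key (153,72), grey detector bar (427,142) and square key (503,125). The white dot at (288,160) is the vial cap.

>>> servo_tool([
  [[0.4,-0.36,0.1],[0,0,0],0],
  [[0.4,-0.36,0.1],[0,0,0],0],
  [[0.4,-0.36,0.1],[0,0,0],0],
  [[0.4,-0.36,0.1],[0,0,0],0],
  [[0.4,-0.36,0.1],[0,0,0],0],
  [[0.4,-0.36,0.1],[0,0,0],0],
  [[0.4,-0.36,0.1],[0,0,0],0],
  [[0,0,0],[0,0,0],0],
])

```text
time_s: 3.0
eef_pos: [0.5562, 0.2275, 0.167]
tcp_rot: [[0.93, 0.367, -0.002], [0.367, -0.93, -0.0], [-0.002, -0.001, -1.0]]
ft_force: [-0.8, -0.6, -0.8]
gripper_width: 0.0005
gripper_force: 0.0
```

```bash
cat >> h.py <<'E'
def look(n,f,names):
    c=snap(n,f); s=state(); R=np.array(s['tcp_rot']); e=np.array(s['eef_pos'])
    print(n,s['time_s'],np.round(e,4),np.round(s['ft_force'],2),s['gripper_width'])
    for t in names:
        for d in mark_of(n,t):
            P=w(c,d['at']); print(t,round(d['p'],2),np.round(P,4),np.round(px(c,P)),'tooldelta mm',np.round(R.T@(P-e)*1000,1))
E
python3 - <<'E'
from h import *
for n in ('wrist','side'): look(n,n+'1.png',('small_round_top','large_round_top','lamp_box'))
E
```

```text
wrist 3.05 [0.556  0.2259 0.1678] [-0.61  0.29  0.23] 0.0003455920127984025
small_round_top 0.88 [0.5616 0.2352 0.0585] [271. 195.] tooldelta mm [  8.7  -6.7 109.3]
large_round_top 0.82 [0.5881 0.1549 0.058 ] [369. 201.] tooldelta mm [  4.   77.9 109.8]
lamp_box 0.94 [0.5734 0.1954 0.0017] [312. 183.] tooldelta mm [  5.2  34.8 166.1]
side 3.25 [0.5562 0.224  0.1693] [-0.08 -0.73  0.57] 0.0003070823166307883
small_round_top 0.55 [0.5593 0.2284 0.0591] [261. 319.] tooldelta mm [  4.4  -2.9 110.2]
large_round_top 0.63 [0.5889 0.1501 0.055 ] [254. 285.] tooldelta mm [  3.6  80.8 114.4]
large_round_top 0.54 [ 0.7391 -0.157   0.0013] [221. 204.] tooldelta mm [ 32.  421.4 168.1]
lamp_box 0.97 [ 0.5732  0.1935 -0.0015] [258. 325.] tooldelta mm [  4.7  34.6 170.8]
```

View pics/wrist1.png

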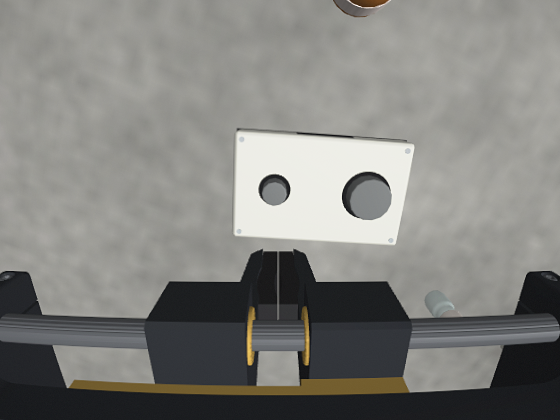

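The wrist view shows the small key cap at about (275,190), the large key at (369,196), and the shut fingertips at (278,255). I'll refine with pixel rays at cap height.

```bash
python3 - <<'E'
from h import *
c=capture('wrist'); print(ray(c,(275,190),.056), ray(c,(370,196),.056),state()['eef_pos'])
img=np.array(c['pixels'],dtype=np.uint8)
c=capture('top'); P=(130+77/2.4,150+94/2.4);Q=(130+153/2.4,150+71/2.4);B=(130+427/2.4,150+142/2.4);S=(130+503/2.4,150+125/2.4)
for q in (P,Q,B,S): print(ray(c,q,.056))
c=capture('side');
for q in ((260,326),(255,289),(310,201),(306,183)): print(ray(c,q,.056))
E
```

```text
[0.56637457 0.22989875 0.056     ] [0.59145656 0.15106796 0.056     ] [0.55626372 0.22444831 0.16915979]
[0.55934167 0.22834355 0.056     ]
[0.58666146 0.14999929 0.056     ]
[ 0.51960334 -0.14276982  0.056     ]
[ 0.54025279 -0.22305493  0.056     ]
[0.55854186 0.24173702 0.056     ]
[0.58448994 0.16040762 0.056     ]
[ 0.51909103 -0.12821808  0.056     ]
[ 0.53733574 -0.20004451  0.056     ]
```

>>> servo_tool([
  [[0.07,-0.02,0.3],[0,0,0],0],
  [[0,0,0.4],[0,0,0],0],
  [[0,0,0.2],[0,0,0],0],
  [[0,0,0.1],[0,0,0],0],
  [[0,0,0.05],[0,0,0],0],
  [[0,0,0.05],[0,0,0],0],
  [[0,0,0.03],[0,0,0],0],
  [[0,0,0],[0,0,0],0],
])

```text
time_s: 4.55
eef_pos: [0.5622, 0.2295, 0.0561]
tcp_rot: [[0.931, 0.364, 0.001], [0.364, -0.931, 0.0], [0.001, 0.0, -1.0]]
ft_force: [-0.1, -0.1, 1.5]
gripper_width: 0.0005
gripper_force: 0.5
```

>>> servo_tool([
  [[0,0,0.02],[0,0,0],0],
  [[0,0,0.02],[0,0,0],0],
  [[0,0,0.02],[0,0,0],0],
  [[0,0,0.02],[0,0,0],0],
  [[0,0,0.015],[0,0,0],0],
  [[0,0,0],[0,0,0],0],
])

```text
time_s: 5.3
eef_pos: [0.5622, 0.2295, 0.0463]
tcp_rot: [[0.931, 0.364, 0.001], [0.364, -0.931, 0.0], [0.001, 0.0, -1.0]]
ft_force: [1.6, 0.1, 3.2]
gripper_width: 0.0003
gripper_force: 1.6
```

>>> servo_tool([
  [[0,0,0.01],[0,0,0],0],
  [[0,0,0.007],[0,0,0],0],
  [[0,0,0],[0,0,0],0],
])

```text
time_s: 5.68
eef_pos: [0.5622, 0.2295, 0.045]
tcp_rot: [[0.931, 0.364, 0.001], [0.364, -0.931, 0.0], [0.001, 0.0, -1.0]]
ft_force: [-0.6, 0.8, 6.9]
gripper_width: 0.0003
gripper_force: 3.5
```

>>> servo_tool([
  [[0,0,-0.05],[0,0,0],0],
  [[0,0,-0.15],[0,0,0],0],
  [[0,0,-0.4],[0,0,0],0],
  [[0,0,-0.4],[0,0,0],0],
  [[-0.25,0.48,0],[0,0,0],0],
  [[-0.25,0.48,0],[0,0,0],0],
  [[-0.25,0.48,0],[0,0,0],0],
  [[-0.25,0.48,0],[0,0,0],0],
])

```text
time_s: 6.68
eef_pos: [0.5382, 0.0127, 0.1451]
tcp_rot: [[0.931, 0.364, -0.0], [0.364, -0.931, -0.0], [-0.0, 0.0, -1.0]]
ft_force: [1.2, 0.2, -0.8]
gripper_width: 0.0009
gripper_force: 0.0
```

>>> servo_tool([
  [[-0.25,0.48,0],[0,0,0],0],
  [[-0.25,0.48,0],[0,0,0],0],
  [[-0.265,0.45,0],[0,0,0],0],
  [[0,0,0],[0,0,0],0],
])

```text
time_s: 7.18
eef_pos: [0.5182, -0.1476, 0.1449]
tcp_rot: [[0.933, 0.36, -0.0], [0.36, -0.933, -0.0], [-0.0, 0.0, -1.0]]
ft_force: [0.3, 1.0, 0.4]
gripper_width: 0.0005
gripper_force: 0.0
```

```bash
python3 - <<'E'
from h import *
look('wrist','wrist2.png',('bar_key_top','square_key_top','detector_box'))
look('side','side2.png',('small_round_top','large_round_top','lamp_box'))
a=cv2.imread('pics/wrist2.png'); b=cv2.imread('pics/side2.png')[260:370,200:320]
cv2.imwrite('pics/w2.png',np.hstack([cv2.resize(a,(460,345)),cv2.resize(b,(330,345),interpolation=2)]))
E
```

```text
wrist 7.225 [ 0.5185 -0.1458  0.1448] [ 0.18  0.17 -0.54] 0.00044844197721456095
bar_key_top 0.96 [ 0.5244 -0.1413  0.0542] [272. 202.] tooldelta mm [ 7.  -2.  90.6]
bar_key_top 0.84 [ 0.4975 -0.3774  0.0555] [496. 314.] tooldelta mm [-103.5  208.4   89.2]
square_key_top 0.69 [ 0.5417 -0.2251  0.0519] [375. 217.] tooldelta mm [-7.1 82.4 92.9]
detector_box 0.98 [ 0.5324 -0.4009 -0.0007] [498. 262.] tooldelta mm [-79.4 242.9 145.5]
detector_box 0.94 [ 5.342e-01 -1.875e-01 -2.000e-04] [321. 192.] tooldelta mm [ -0.5  44.6 145. ]
detector_box 0.59 [ 0.3298 -0.2021  0.0022] [262. 354.] tooldelta mm [-196.3  -15.8  142.7]
side 7.425 [ 0.5191 -0.1437  0.1447] [-0.3  -0.38  0.13] 0.0005647997056120788
small_round_top 0.63 [0.5628 0.2293 0.0493] [259. 323.] tooldelta mm [ 177.1 -331.1   95.5]
small_round_top 0.53 [ 0.5204 -0.1475  0.0565] [310. 196.] tooldelta mm [-0.2  4.1 88.2]
large_round_top 0.82 [0.5895 0.152  0.0562] [253. 285.] tooldelta mm [ 173.7 -249.4   88.6]
lamp_box 0.56 [ 0.5728  0.1955 -0.0026] [258. 326.] tooldelta mm [ 174.1 -296.   147.4]
lamp_box 0.33 [ 7.519e-01  2.241e-01 -3.000e-04] [158. 325.] tooldelta mm [ 351.2 -257.1  145.1]
```

View pics/w2.png

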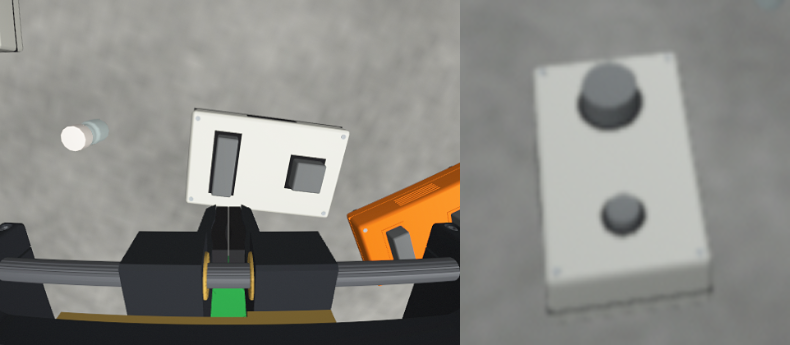

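The wrist view shows the bar just ahead of the fingertips, and the side crop shows the small key sunk with the large one still up. Next I press the bar.

>>> servo_tool([
  [[0.02,0,0.4],[0,0,0],0],
  [[0,0,0.3],[0,0,0],0],
  [[0,0,0.12],[0,0,0],0],
  [[0,0,0.05],[0,0,0],0],
  [[0,0,0.02],[0,0,0],0],
  [[0,0,0.02],[0,0,0],0],
  [[0,0,0.02],[0,0,0],0],
  [[0,0,0.02],[0,0,0],0],
])

```text
time_s: 8.57
eef_pos: [0.5212, -0.1444, 0.0499]
tcp_rot: [[0.931, 0.364, 0.001], [0.364, -0.931, -0.001], [0.001, 0.001, -1.0]]
ft_force: [0.8, 0.8, 3.2]
gripper_width: 0.0007
gripper_force: 1.4
```

>>> servo_tool([
  [[0,0,0.015],[0,0,0],0],
  [[0,0,0.015],[0,0,0],0],
  [[0,0,0.01],[0,0,0],0],
  [[0,0,0],[0,0,0],0],
])

```text
time_s: 9.07
eef_pos: [0.5211, -0.1444, 0.0458]
tcp_rot: [[0.931, 0.364, 0.001], [0.364, -0.931, -0.0], [0.001, 0.001, -1.0]]
ft_force: [3.2, 0.1, 5.2]
gripper_width: 0.0002
gripper_force: 2.4
```

>>> servo_tool([
  [[0,0,0.006],[0,0,0],0],
  [[0,0,0],[0,0,0],0],
])

```text
time_s: 9.32
eef_pos: [0.5211, -0.1444, 0.0453]
tcp_rot: [[0.931, 0.364, 0.001], [0.364, -0.931, -0.0], [0.001, 0.001, -1.0]]
ft_force: [1.8, 0.5, 6.1]
gripper_width: 0.0006
gripper_force: 3.1
```

>>> servo_tool([
  [[0,0,-0.05],[0,0,0],0],
  [[0,0,-0.15],[0,0,0],0],
  [[0,0,-0.4],[0,0,0],0],
  [[0,0,-0.4],[0,0,0],0],
  [[0.283,-0.418,0],[0,0,0],0],
  [[0.283,-0.418,0],[0,0,0],0],
  [[0.283,-0.418,0],[0,0,0],0],
  [[0.283,-0.418,0],[0,0,0],0],
])

```text
time_s: 10.32
eef_pos: [0.5651, 0.0543, 0.1456]
tcp_rot: [[0.931, 0.364, -0.0], [0.364, -0.931, -0.0], [-0.0, -0.0, -1.0]]
ft_force: [0.8, -0.3, 0.2]
gripper_width: 0.0003
gripper_force: 0.0
```

>>> servo_tool([
  [[0.283,-0.418,0],[0,0,0],0],
  [[0.283,-0.418,0],[0,0,0],0],
  [[0,0,0],[0,0,0],0],
])

```text
time_s: 10.7
eef_pos: [0.5872, 0.154, 0.1452]
tcp_rot: [[0.93, 0.368, -0.001], [0.368, -0.93, 0.0], [-0.0, -0.0, -1.0]]
ft_force: [0.0, -1.3, 0.9]
gripper_width: 0.0005
gripper_force: 0.0
```

```bash
python3 - <<'E'
from h import *
look('wrist','wrist3.png',('large_round_top','lamp_box'))
look('side','side3.png',('bar_key_top','square_key_top','detector_box'))
E
```

```text
wrist 10.75 [0.5871 0.1522 0.1451] [-0.15 -0.86  0.43] 0.00034834007758208793
large_round_top 0.75 [0.5876 0.155  0.057 ] [276. 211.] tooldelta mm [ 1.5 -2.4 88.1]
lamp_box 0.94 [ 5.732e-01  1.972e-01 -5.000e-04] [230. 190.] tooldelta mm [  3.6 -47.  145.6]
side 10.9 [0.5874 0.1501 0.1452] [ 0.16 -0.59  0.66] 0.0004141620350771736
bar_key_top 0.74 [ 0.3113 -0.2347  0.0581] [402. 183.] tooldelta mm [-396.9  258.2   87.3]
bar_key_top 0.63 [ 0.4977 -0.3751  0.0551] [329. 149.] tooldelta mm [-274.2  456.8   90.2]
bar_key_top 0.48 [ 0.5177 -0.1471  0.0454] [311. 200.] tooldelta mm [-172.8  251.6   99.9]
square_key_top 0.53 [ 0.544  -0.2228  0.0568] [304. 177.] tooldelta mm [-175.8  331.6   88.5]
square_key_top 0.48 [ 0.3564 -0.1673  0.0581] [383. 198.] tooldelta mm [-330.4  211.8   87.2]
square_key_top 0.16 [ 0.7391 -0.1581  0.0028] [221. 203.] tooldelta mm [ 29.5 342.2 142.4]
detector_box 0.7 [ 5.325e-01 -1.837e-01 -1.000e-04] [306. 206.] tooldelta mm [-172.3  291.   145.4]
detector_box 0.69 [ 0.5285 -0.3983 -0.0017] [317. 162.] tooldelta mm [-254.   489.5  147. ]
detector_box 0.65 [ 0.3288 -0.2035 -0.0009] [391. 210.] tooldelta mm [-369.3  235.5  146.3]
```

View pics/side3.png

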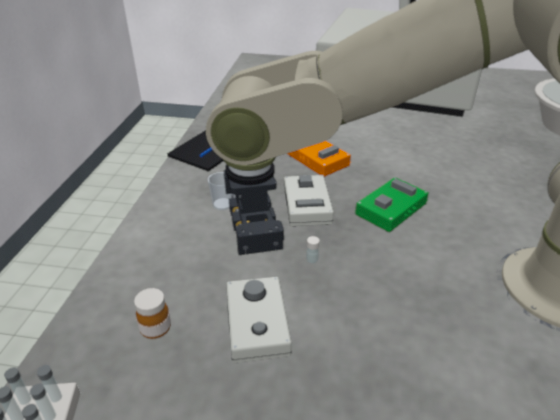

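The side view shows the bar sunk at (311,202), the square key still up at (305,181), and both boxes and bystanders in place. Next is the large key.

>>> servo_tool([
  [[0.01,-0.01,0.4],[0,0,0],0],
  [[0,0,0.3],[0,0,0],0],
  [[0,0,0.12],[0,0,0],0],
  [[0,0,0.05],[0,0,0],0],
  [[0,0,0.02],[0,0,0],0],
  [[0,0,0.02],[0,0,0],0],
  [[0,0,0.02],[0,0,0],0],
  [[0,0,0.02],[0,0,0],0],
])

```text
time_s: 12.05
eef_pos: [0.5887, 0.1524, 0.0504]
tcp_rot: [[0.931, 0.364, 0.002], [0.364, -0.931, -0.0], [0.002, 0.001, -1.0]]
ft_force: [1.1, -1.2, 2.1]
gripper_width: 0.0002
gripper_force: 1.4
```

>>> servo_tool([
  [[0,0,0.015],[0,0,0],0],
  [[0,0,0.015],[0,0,0],0],
  [[0,0,0.015],[0,0,0],0],
  [[0,0,0],[0,0,0],0],
])

```text
time_s: 12.55
eef_pos: [0.5884, 0.1525, 0.0457]
tcp_rot: [[0.931, 0.364, 0.001], [0.364, -0.931, 0.0], [0.001, 0.0, -1.0]]
ft_force: [2.1, -1.3, 5.7]
gripper_width: 0.0004
gripper_force: 2.5
```

>>> servo_tool([
  [[0,0,0.006],[0,0,0],0],
  [[0,0,0],[0,0,0],0],
  [[0,0,-0.05],[0,0,0],0],
  [[0,0,-0.15],[0,0,0],0],
  [[0,0,-0.4],[0,0,0],0],
  [[0,0,-0.5],[0,0,0],0],
  [[-0.3,0,-0.4],[0,0,0],0],
  [[-0.3,0,0],[0,0,0],0],
])

```text
time_s: 13.55
eef_pos: [0.5323, 0.1306, 0.1983]
tcp_rot: [[0.931, 0.365, 0.005], [0.365, -0.931, 0.0], [0.005, 0.002, -1.0]]
ft_force: [0.3, -0.3, -1.0]
gripper_width: 0.0008
gripper_force: 0.0
```

```bash
python3 - <<'E'
from h import *
look('side','side4.png',('small_round_top','large_round_top','bar_key_top','square_key_top','lamp_box','vial','jar','beaker'))
E
```

```text
side 13.6 [0.5291 0.1299 0.1967] [ 1.18  0.44 -0.06] 0.0004875337876133104
small_round_top 0.71 [0.5632 0.2281 0.0493] [259. 322.] tooldelta mm [ 67.5 -79.  147.3]
large_round_top 0.62 [0.5917 0.1525 0.0496] [252. 288.] tooldelta mm [ 66.5   1.8 147.1]
bar_key_top 0.75 [ 0.3089 -0.2355  0.0574] [403. 183.] tooldelta mm [-338.3  260.   139.3]
bar_key_top 0.7 [ 0.494  -0.3721  0.0564] [330. 149.] tooldelta mm [-215.7  454.6  140.4]
square_key_top 0.6 [ 0.3541 -0.165   0.0569] [384. 199.] tooldelta mm [-270.5  210.8  139.8]
lamp_box 0.61 [ 0.5755  0.1934 -0.0007] [257. 325.] tooldelta mm [ 66.3 -42.3 197.4]
lamp_box 0.23 [ 0.5328 -0.1819 -0.0012] [306. 207.] tooldelta mm [-110.3  291.6  198. ]
vial 0.71 [0.4976 0.0022 0.001 ] [312. 259.] tooldelta mm [-75.9 107.3 195.7]
jar 0.96 [0.7569 0.2251 0.0033] [155. 324.] tooldelta mm [246.7  -5.7 193.5]
beaker 0.67 [ 0.7369 -0.1568  0.0009] [222. 204.] tooldelta mm [ 88.9 342.6 195.9]
```

View pics/side4.png

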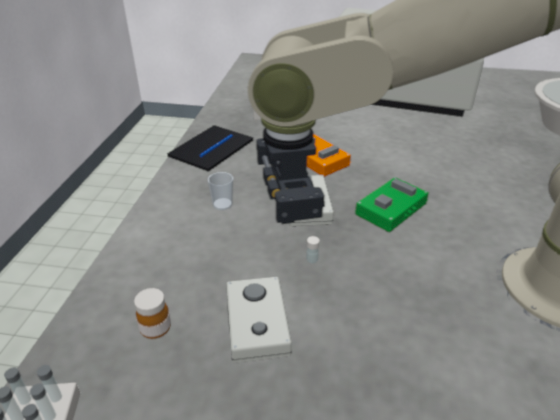

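The side view shows the large key (254,291) and small key (259,328) both sunk, the box unmoved, the vial, jar and beaker in place, and the arm clear. Handing in.

```bash
python3 -c "
from station import *
print(hand_in())"
```

```text
the job is handed in; nothing more can be done
None
```

I pressed the small round, bar and large round keys down in that order; they stayed down in the pictures taken after each press. The square key stayed up, the boxes, vial, jar and beaker did not move, and I handed the job in at about 13.6 s.

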